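# Swap the full backup drive in a two-bay dock

## Task

The backup dock on the desk holds two drive cartridges, and the one with the red handle is full: flip the switch in front of its bay off (towards you, the robot's side), then lift it out and set it down flat in the walnut tray without dropping it. Take the empty white-handled cartridge from the desk, press it down firmly into the freed bay until it is flush with the dock, let go, and flip that bay's switch back on. The green-handled cartridge is still recording: leave it and its switch alone, and leave everything else on the desk where it is.

Things in the scene. Friction and masses are not known exactly. Their poses are not given: they have to be found in the camera images.
- red_cartridge: Drive cartridge, about 0.2 kg: dark grey casing 78 x 56 x 20 mm (x, y, z), on it a red handle rib 50 mm long (x), 12 mm wide (y), 25 mm high, its top about 44 mm above the underside, and two red stripes. Origin: centre of the underside; z up. The same either way round. The full one. It starts in the left or the right bay of the dock, the green one in the other.
- green_cartridge: Drive cartridge, about 0.2 kg: dark grey casing 78 x 56 x 20 mm (x, y, z), on it a green handle rib 50 mm long (x), 12 mm wide (y), 25 mm high, its top about 44 mm above the underside, and two green stripes. Origin: centre of the underside; z up. The same either way round. Still recording, in the other bay: leave it.
- white_cartridge: Drive cartridge, about 0.2 kg: dark grey casing 78 x 56 x 20 mm (x, y, z), on it a white handle rib 50 mm long (x), 12 mm wide (y), 25 mm high, its top about 44 mm above the underside, and two white stripes. Origin: centre of the underside; z up. The same either way round. The empty one. It starts lying flat on the desk to the robot's left; it and the blue one may have changed places.
- blue_cartridge: Drive cartridge, about 0.2 kg: dark grey casing 78 x 56 x 20 mm (x, y, z), on it a blue handle rib 50 mm long (x), 12 mm wide (y), 25 mm high, its top about 44 mm above the underside, and two blue stripes. Origin: centre of the underside; z up. The same either way round. Lies flat on the desk near the white one. A bystander, not needed: leave it where it is.
- dock: Black fixed slab 210 x 270 x 28 mm. Origin: centre of its underside; x away from the robot, y to the robot's left, turned by its yaw. Two bays open upwards, 82 x 60 mm (x, y), 20 mm deep, mouth chamfered 3 mm: a cartridge fits with 2 mm to spare each side, rib along x, casing flush with the dock's top. Centres x +35, y +65 (left) and -65 mm (right); each bay's switch at x -70 mm.
- bay_left (a point): Centre of the floor of the dock's left (+y) bay, 8 mm above the dock's underside, 20 mm below its top; a fully seated cartridge has its origin here. Axes as the dock's.
- bay_right (a point): The same for the right (-y) bay.
- switch_left (a joint): Angle (rad) of the paddle switch of the left bay: 0 leans to the robot (-x of the dock) = off, 1.0 leans to the bay (+x) = on; stops at both ends. Counts as off below 0.2 and as on above 0.8. It stays where it is left; a push of about 2 N near its tip moves it. Starts on.
- switch_right (a joint): The same for the right bay. Starts on.
- switch_left_tip (a point): Middle of the free end of the left orange paddle: 8 mm thick (x), 22 mm wide (y), 42 mm long from its pivot, which lies 31 mm above the dock's underside at x = -70, y = +65 mm in the dock's frame and turns about the dock's y. Upright at 0.5 rad; the end moves 20 mm to either side.
- switch_right_tip (a point): The same for the right paddle (pivot at y = -65 mm).
- tray: Fixed dark walnut tray, open on top, 150 x 130 mm (x, y), 26 mm high, walls and floor 5 mm. Origin: centre of its underside. To the robot's right. The red cartridge goes here, flat on the floor.
- tray_in (a point): Centre of the tray's inner floor, 5 mm above its underside; axes as the tray's.
- mug: Blue mug, 82 mm across, 92 mm high. Origin under its centre. A bystander, not needed: leave it where it is.
- mouse: Black round computer mouse, 64 mm across, 33 mm high. Origin under its centre. A bystander, not needed: leave it where it is.
- stapler: Red and black stapler, 130 x 36 x 42 mm. Origin under its centre. A bystander, not needed: leave it where it is.
- power_bank: Flat black power bank, 140 x 68 x 16 mm. Origin under its centre. A bystander, not needed: leave it where it is.
- figurine: Wooden figurine, 52 mm across, 74 mm high. Origin under its centre. A bystander, not needed: leave it where it is.
- notebook: Blue notebook, 150 x 210 x 14 mm. Origin under its centre. A bystander, not needed: leave it where it is.

How it is judged:
On the way, in this order (a step that is already met when the one before it is completed fails the run):
1. the switch of the red cartridge's bay is off while the red cartridge still sits in that bay (((horizontal distance between red_cartridge and bay_left below 0.012 m and z of red_cartridge in the frame of bay_left below 0.004 m and value of joint switch_left below 0.2 rad) or (horizontal distance between red_cartridge and bay_right below 0.012 m and z of red_cartridge in the frame of bay_right below 0.004 m and value of joint switch_right below 0.2 rad))), for 0.1 s.
2. the red cartridge lies flat in the tray, released (z of red_cartridge in the frame of tray_in between -0.004 and 0.004 m and x of red_cartridge in the frame of tray_in between -0.05 and 0.05 m and y of red_cartridge in the frame of tray_in between -0.05 and 0.05 m and angle between red_cartridge's own z axis and vertical below 0.1 rad and contact force between red_cartridge and the fingers below 0.1 N and linear speed of red_cartridge below 0.03 m/s and value of joint any of switch_left, switch_right below 0.2 rad), for 0.2 s.
3. the white cartridge is pressed firmly (over 5 N on the dock) and flush into the freed bay, that bay's switch still off ((((horizontal distance between white_cartridge and bay_left below 0.004 m and z of white_cartridge in the frame of bay_left below 0.0025 m and angle between the x axis of white_cartridge and the x axis of dock, either way round below 0.08 rad and angle between white_cartridge's own z axis and vertical below 0.06 rad) and value of joint switch_left below 0.2 rad and contact force between white_cartridge and dock above 5 N) or ((horizontal distance between white_cartridge and bay_right below 0.004 m and z of white_cartridge in the frame of bay_right below 0.0025 m and angle between the x axis of white_cartridge and the x axis of dock, either way round below 0.08 rad and angle between white_cartridge's own z axis and vertical below 0.06 rad) and value of joint switch_right below 0.2 rad and contact force between white_cartridge and dock above 5 N))).
At the end, for the whole second after the job is handed in: White cartridge flush in the bay where the red one was (4 mm of its centre, 2.5 mm of its floor, 4 degrees of square), green likewise in its own bay, both switches on (over 0.8 rad), red flat on the tray's floor (4 mm in height), all released and at rest ((((horizontal distance between white_cartridge and bay_left below 0.004 m and z of white_cartridge in the frame of bay_left below 0.0025 m and angle between the x axis of white_cartridge and the x axis of dock, either way round below 0.08 rad and angle between white_cartridge's own z axis and vertical below 0.06 rad) and (horizontal distance between green_cartridge and bay_right below 0.004 m and z of green_cartridge in the frame of bay_right below 0.0025 m and angle between the x axis of green_cartridge and the x axis of dock, either way round below 0.08 rad and angle between green_cartridge's own z axis and vertical below 0.06 rad) and value of joint each of switch_left, switch_right above 0.8 rad) or ((horizontal distance between white_cartridge and bay_right below 0.004 m and z of white_cartridge in the frame of bay_right below 0.0025 m and angle between the x axis of white_cartridge and the x axis of dock, either way round below 0.08 rad and angle between white_cartridge's own z axis and vertical below 0.06 rad) and (horizontal distance between green_cartridge and bay_left below 0.004 m and z of green_cartridge in the frame of bay_left below 0.0025 m and angle between the x axis of green_cartridge and the x axis of dock, either way round below 0.08 rad and angle between green_cartridge's own z axis and vertical below 0.06 rad) and value of joint each of switch_right, switch_left above 0.8 rad)) and z of red_cartridge in the frame of tray_in between -0.004 and 0.004 m and x of red_cartridge in the frame of tray_in between -0.05 and 0.05 m and y of red_cartridge in the frame of tray_in between -0.05 and 0.05 m and angle between red_cartridge's own z axis and vertical below 0.1 rad and contact force between each of red_cartridge, white_cartridge and the fingers below 0.1 N and linear speed of each of red_cartridge, white_cartridge below 0.03 m/s); the robot touches nothing.
It fails at once if the green cartridge is moved by more than 10 mm (distance of green_cartridge from where it was at the start of the episode above 0.01 m).
It fails at once if the switch of the green cartridge's bay is moved towards off (below 0.7 rad) ((horizontal distance between green_cartridge and bay_left below 0.012 m and value of joint switch_left below 0.7 rad) or (horizontal distance between green_cartridge and bay_right below 0.012 m and value of joint switch_right below 0.7 rad)).
It fails at once if the red or the white cartridge is dropped (falls free faster than 0.8 m/s, about 3 cm) ((contact force between red_cartridge and the fingers below 0.05 N and linear speed of red_cartridge above 0.8 m/s) or (contact force between white_cartridge and the fingers below 0.05 N and linear speed of white_cartridge above 0.8 m/s)).
It fails at once if a bystander on the desk is shifted by more than 20 mm (distance of any of blue_cartridge, mug, mouse, stapler, power_bank, figurine, notebook from where it was at the start of the episode above 0.02 m).
It also fails if it takes over 64 s, if anything falls off the work surface, if the arm or the gripper's body presses on something with over 40 N, if the wrist force passes 120 N, or if a joint passes its speed limit or range.

## Robot

A 6-joint arm with a two-finger parallel gripper is mounted at the origin on the work surface. World frame = base frame: x ahead of the robot, y to its left, z up, the work surface at z = 0. Lengths are in m, angles in rad, forces in N, time in s.
With the tool pointing down it reaches from about 0.375 to 0.9 m from the base axis. Payload 3.1 kg.
Tool frame: the origin (TCP) lies between the finger pads; the fingertips stand 8 mm ahead of it and the grasp point (between the pads) lies 11 mm behind it; z points along the fingers, y is the line along which they close (so a half turn about z gives the same grasp; the last joint's range is limited). The gripper opens to 87 mm and grips with 3 to 60 N. Pads are 19 mm wide; open, the fingers measure 117 mm over their backs; the gripper's body (75 mm by 190 mm) begins 51 mm behind the grasp point.
Start: joints at [1.091, 0.527, 1.433, -0, 1.181, -0.178], TCP at [0.186, 0.597, 0.231] pointing down, gripper open.
Joint ranges: [-3.08, 3.08], [-0.75, 2.2], [0.22, 2.44], [-1.43, 4.57], [0, 2.65], [-2.85, 2.85]. Speed limits (rad/s): [2.79, 2.79, 3.14, 3.14, 3.14, 3.14].

## Interface

Orientations are given as a unit quaternion [x, y, z, w].
In Python, from rig import robot gives the robot as it stands.
- The arm moves only by the tool move_arm, never from a script. Its argument "motion" is text: rows parted by semicolons, each of 5 numbers parted by spaces: the opening, from -1 (shut) to 1 (fully open), then the shift along the tool's x, y, z normalised to -1 to 1, where 1 is 0.2 m, then the turn about the tool's z normalised to -1 to 1, where 1 is pi rad. A call has 1 to 12 rows; each row is the pose to reach, as a shift and turn from the pose commanded when the call began, along the tool's axes at that moment, turning the shorter way round; what a row does not reach only later rows make up. A row lasts 1/12 s, in which the tool goes at most 41.7 mm and 7.16 degrees, less where a joint would pass 70% of its speed; a pose out of reach is approached as far as the arm can. A call with a number of a shift or a turn outside -1 to 1 is refused whole. A call with a gripper value outside its range is refused whole. The fingers move at their own pace and stop on an object; "newtons" is the grip in N (left out, the last holds). Time passes only in rows, so rows that repeat a pose let the fingers close. It gives the time, the measured TCP pose, the force, the opening and the grip force at its end, in the units of the state.
- robot.get_obs(): the state, without advancing time (a new reading comes with each control period).
- robot.camera(name): name is "scene" or "top"; returns (picture, depth): 384x512x3 uint8, red, green, blue; 384x512 float32, m along the optical axis (not along the pixel's ray), 0 where there is no reading.
- robot.camera_model(name): a dict with "mtx" (3x3 intrinsics, pixels), "D" ([k1, k2, p1, p2, k3] as OpenCV has them; the pictures are not rectified), "position" and "attitude" of the camera in the world. Camera axes: x right, y down, z forward; pixel columns grow to the right and rows downward; lengths in m; the calibration is good to about 2 mm. A picture is of the moment at which its call begins. camera_model takes no time and is no camera call.
- robot.hand_in(): hands the job in; it is judged then, once.
The state is a dict: "time": time; "q": joint angles; "joint_velocities": joint speeds; "joint_torque": joint torques, N m; "position": TCP position; "tool_rot": TCP orientation; "ft_force": force on the tool from outside, world axes, zero at the start; "moment": the same for the moment, N m; "grip_width": finger opening in m; "grip_force": force on a finger pad.
Only numpy, scipy, OpenCV 4.12 (cv2) and the standard library are available. Lean on these libraries where they do the work, as an engineer would, in place of code of your own. Each camera call takes 0.05 s, during which the arm holds its last target. There are 200 camera calls.

## Working session

There is one attempt and no reset: what is moved stays moved. The work goes in short steps, Python scripts to look and compute and a tool call to move; the robot and the scene stay as the last step left them, time stands still between calls to the robot, and variables do not carry over. Pictures are saved under pics/ and viewed, at most 10 in all, crops included, and the job is handed in when it is done.

Besides the shell and the picture viewer there is one more tool, called after "Emit:" as name(argument=value, ...), one argument or row to a line, values as JSON. move_arm: Moves the arm, as the interface text tells. Its arguments: {"type":"object","properties":{"motion":{"type":"string"},"newtons":{"type":"number"}},"required":["motion"]}

```bash
mkdir -p pics; ls; python3 - <<'E'
from rig import robot
import cv2,numpy as np
for n in("top","scene"):
    p,d=robot.camera(n); np.savez("%s0.npz"%n,p=p,d=d)
    cv2.imwrite("pics/%s0.png"%n,cv2.resize(p[...,::-1],(800,600),interpolation=cv2.INTER_CUBIC))
    print(n,robot.camera_model(n))
o=robot.get_obs();print(o)
E
```

```text
pics
top {'mtx': array([[352.98941145,   0.        , 260.54497841],
       [  0.        , 352.98941145, 193.49190258],
       [  0.        ,   0.        ,   1.        ]]), 'D': array([0.02453155, 0.        , 0.        , 0.        , 0.        ]), 'position': array([0.34413678, 0.06645297, 1.10377136]), 'attitude': array([ 0.70771119, -0.70047166,  0.07218402, -0.05721698])}
scene {'mtx': array([[440.04381179,   0.        , 252.75563027],
       [  0.        , 440.04381179, 196.81058508],
       [  0.        ,   0.        ,   1.        ]]), 'D': array([-0.09512763,  0.        ,  0.        ,  0.        ,  0.        ]), 'position': array([1.672427  , 0.37849386, 0.98220371]), 'attitude': array([ 0.54533511,  0.71168289, -0.35533076, -0.26430499])}
{'time': 0.1, 'q': array([ 1.09048573e+00,  5.28382572e-01,  1.43377585e+00,  4.70478892e-06,
        1.18140151e+00, -1.78469567e-01]), 'joint_velocities': array([-1.41037554e-03, -1.47165551e-03, -3.76940521e-03, -2.91311376e-04,
       -5.08013882e-05,  4.51503268e-04]), 'joint_torque': array([ 3.92874508e-04, -4.40988314e+01, -1.77151394e+01,  6.35372777e-02,
        5.34175336e-02, -3.30449438e-05]), 'position': array([0.18544839, 0.59617725, 0.22966318]), 'tool_rot': array([ 1.50349061e-01,  9.88632486e-01, -9.30055752e-04, -3.20232553e-04]), 'ft_force': array([-0.71350569,  0.27635454, -0.81367249]), 'moment': array([-0.05915635, -0.01331416, -0.00012834]), 'grip_force': 0.0, 'grip_width': 0.08712964430209343}
```

View pics/top0.png

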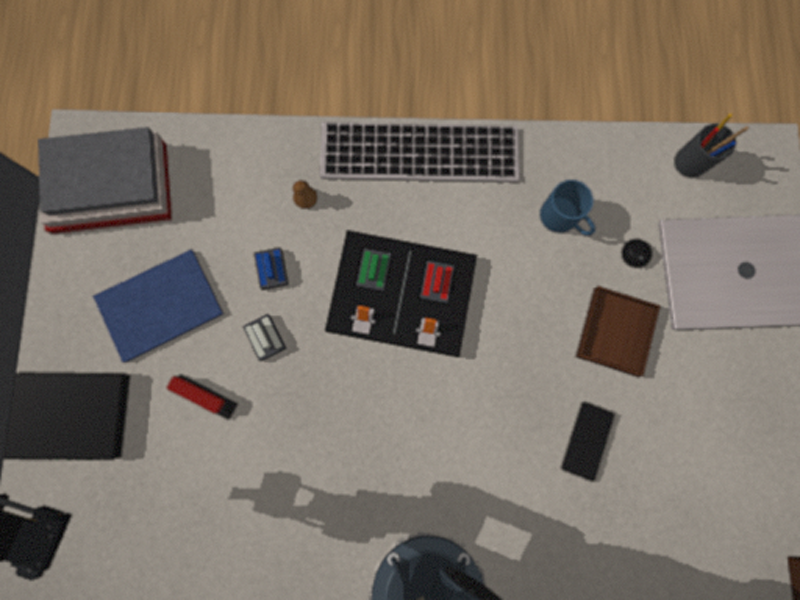

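View pics/scene0.png

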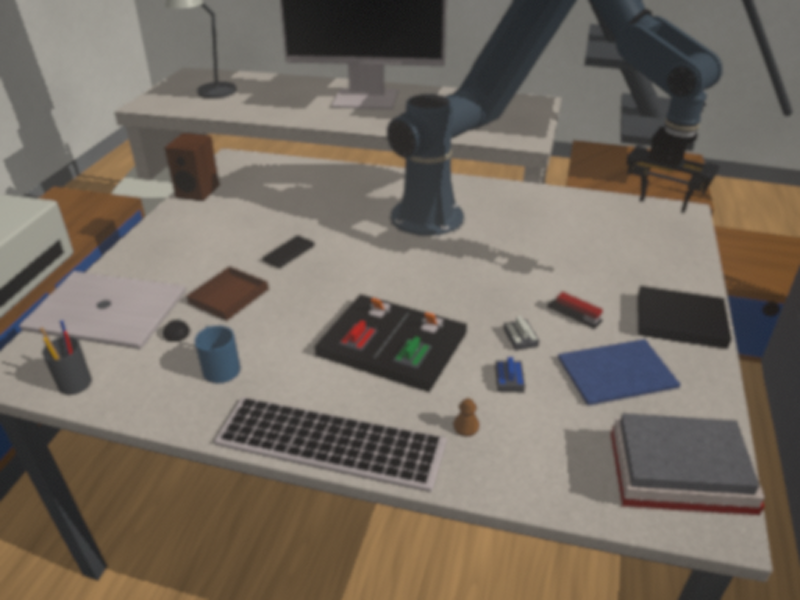

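The top view (800x600) shows the red cartridge in the right bay at about (437,281) with its switch at (428,330). Green is in the left bay at (374,268). White is at (266,338), blue at (271,268) and the tray at (618,331). Next I'll measure them.

```bash
cat > h.py <<'E'
import cv2,numpy as np
from rig import robot
from scipy.spatial.transform import Rotation as R
def cam(n):
    m=robot.camera_model(n); return m,R.from_quat(m["attitude"]).as_matrix()
def onplane(n,uv,z):
    m,A=cam(n); u=cv2.undistortPoints(np.float64(uv).reshape(-1,1,2),m["mtx"],m["D"]).reshape(-1,2)
    r=np.c_[u,np.ones(len(u))]@A.T; p=m["position"]; return p+r*((z-p[2])/r[:,2])[:,None]
def xyz(n,d):
    m,A=cam(n); v,u=np.mgrid[:384,:512]; uv=np.stack([u,v],-1).reshape(-1,1,2).astype(float)
    q=cv2.undistortPoints(uv,m["mtx"],m["D"]).reshape(-1,2)
    return ((np.c_[q,np.ones(len(q))]*d.reshape(-1,1))@A.T+m["position"]).reshape(384,512,3)
def rect(xy):
    (c,s,a)=cv2.minAreaRect(xy.astype(np.float32)); return np.round(c,4),np.round(s,4),round(a,1)
E
python3 - <<'E'
from h import *
boxes=dict(dock=((320,225),(485,360)),tray=((570,280),(665,380)),white=((238,308),(295,365)),blue=((248,242),(295,295)))
for n in("top",):
    f=np.load(n+"0.npz");p,d=f["p"],f["d"];X=xyz(n,d)
    print("desk z",np.median(X[280:300,200:300,2]),X[280:300,200:300,2].std())
    for k,((a,b),(c,e)) in boxes.items():
        sl=np.s_[int(b*.64):int(e*.64),int(a*.64):int(c*.64)]
        w=X[sl];hi=w[...,2]>0.012
        print(k,rect(w[hi][:,:2]),hi.sum(),"mean",w[hi].mean(0).round(4))
    hsv=cv2.cvtColor(p,cv2.COLOR_RGB2HSV).astype(int)
    H,S,V=hsv[...,0],hsv[...,1],hsv[...,2]
    def col(name,m,box):
        (a,b),(c,e)=box; k=np.zeros_like(m);k[int(b*.64):int(e*.64),int(a*.64):int(c*.64)]=1;m=m&k
        v,u=np.nonzero(m); print(name,len(u),u.mean().round(1),v.mean().round(1),"z med",np.percentile(X[m][:,2],[5,50,95]).round(4))
        for z in(.02,.028,.052): 
            W=onplane(n,np.c_[u,v],z); print("  ",z,rect(W[:,:2]),W.mean(0).round(4))
    M=dict(red=(S>130)&((H<8)|(H>172)),green=(S>90)&(abs(H-65)<20),orange=(S>120)&(abs(H-14)<7))
    col("red",M["red"],boxes["dock"]);col("green",M["green"],boxes["dock"])
    col("oL",M["orange"],((345,295),(390,345)));col("oR",M["orange"],((410,305),(450,350)))
    col("white",(S<40)&(V>150),boxes["white"])
np.set_printoptions(precision=3,suppress=True,linewidth=200)
E
```

```text
desk z 0.0009849036915116072 0.06515729330851384
dock (array([0.5095, 0.0663]), array([0.2704, 0.3253]), 79.6) 5784 mean [0.5615 0.0564 0.0356]
tray (array([ 0.4709, -0.1935]), array([0.1857, 0.5479]), 7.3) 511 mean [ 0.4913 -0.3679  0.0463]
white (array([0.4056, 0.2264]), array([0.333 , 0.0812]), 55.3) 480 mean [0.4716 0.3221 0.0339]
blue (array([0.4846, 0.223 ]), array([0.413 , 0.0798]), 37.2) 450 mean [0.6104 0.3176 0.03  ]
red 242 279.7 179.3 z med [0.0269 0.0306 0.0555]
   0.02 (array([ 0.5905, -0.0155]), array([0.0501, 0.0646]), 80.1) [ 0.5915 -0.0158  0.02  ]
   0.028 (array([ 0.5887, -0.0149]), array([0.0497, 0.0641]), 80.1) [ 0.5897 -0.0151  0.028 ]
   0.052 (array([ 0.5832, -0.013 ]), array([0.0486, 0.0626]), 80.1) [ 0.5842 -0.0133  0.052 ]
green 238 238.6 171.5 z med [0.0274 0.0311 0.0548]
   0.02 (array([0.5861, 0.1196]), array([0.0493, 0.1238]), 78.7) [0.6148 0.1141 0.02  ]
   0.028 (array([0.5843, 0.1192]), array([0.049 , 0.1229]), 78.7) [0.6128 0.1138 0.028 ]
   0.052 (array([0.579, 0.118]), array([0.0479, 0.1202]), 78.7) [0.6068 0.1127 0.052 ]
oL 68 232.0 199.5 z med 
[... 234 characters left out ...]
rray([0.0277, 0.0181]), 1.2) [0.5197 0.1308 0.052 ]
oR 66 274.6 207.4 z med [0.0288 0.0556 0.0719]
   0.02 (array([ 0.5013, -0.0008]), array([0.022 , 0.0302]), 82.1) [5.017e-01 2.000e-04 2.000e-02]
   0.028 (array([ 5.002e-01, -3.000e-04]), array([0.0218, 0.03  ]), 82.1) [0.5006 0.0007 0.028 ]
   0.052 (array([0.4967, 0.0012]), array([0.0213, 0.0293]), 82.1) [0.4971 0.0022 0.052 ]
white 629 165.2 212.7 z med [-0.0018  0.0018  0.0447]
   0.02 (array([0.4766, 0.3233]), array([0.1119, 0.1073]), 2.7) [0.4818 0.3363 0.02  ]
   0.028 (array([0.4756, 0.3214]), array([0.1111, 0.1065]), 2.7) [0.4808 0.3343 0.028 ]
   0.052 (array([0.4727, 0.3157]), array([0.1086, 0.1041]), 2.7) [0.4777 0.3283 0.052 ]
```

```bash
python3 - <<'E'
from h import *
p=np.load("top0.npz")["p"][...,::-1]
a=cv2.resize(p[140:235,200:310],None,fx=4.9,fy=4.9,interpolation=cv2.INTER_CUBIC)
b=cv2.resize(p[190:240,148:190],None,fx=6,fy=6,interpolation=cv2.INTER_CUBIC)
c=np.zeros((max(a.shape[0],b.shape[0]),a.shape[1]+b.shape[1],3),np.uint8);c[:a.shape[0],:a.shape[1]]=a;c[:b.shape[0],a.shape[1]:]=b
print(c.shape);cv2.imwrite("pics/crop1.png",c)
E
```

```text
(466, 791, 3)
```

View pics/crop1.png

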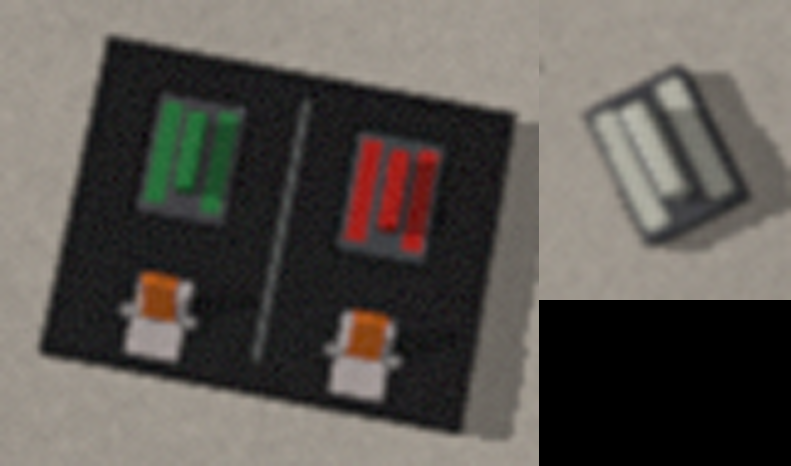

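The crop shows the dock's outline corners at (108,36), (516,113), (462,433) and (40,354), with the red casing seated around (391,197). White's casing corners are at (584,115), (682,66), (750,198) and (650,247). I'll fit poses to these.

```bash
cat >> h.py <<'E'
from scipy.optimize import minimize
def boxpts(sx,sy,z0,z1,ox=0,oy=0):
    return np.array([[ox+i*sx/2,oy+j*sy/2,z] for i in(-1,1) for j in(-1,1) for z in(z0,z1)])
def proj(n,P):
    m,A=cam(n); rv=cv2.Rodrigues(A.T)[0]; return cv2.projectPoints(P,rv,-A.T@m["position"],m["mtx"],m["D"])[0].reshape(-1,2)
def fill(poly,org,s=8,size=900):
    im=np.zeros((size,size),np.uint8); cv2.fillPoly(im,[np.round(((poly-org)*s)*16).astype(np.int32)],1,shift=4); return im>0
def fit(n,poly,P,x0):
    poly=np.float64(poly);org=poly.min(0)-5;s=min(8,880/(np.ptp(poly,axis=0).max()+10));T=fill(poly,org,s)
    def c(p):
        M=P@R.from_euler("z",p[2]).as_matrix().T+[p[0],p[1],0]
        H=cv2.convexHull(proj(n,M).astype(np.float32)).reshape(-1,2); F=fill(H,org,s); return 1-(F&T).sum()/(F|T).sum()
    r=minimize(c,x0,method="Nelder-Mead",options=dict(initial_simplex=np.array(x0)+np.vstack([np.zeros(3),np.diag([.01,.01,.1])]),xatol=1e-5,fatol=1e-5))
    return r.x.round(4),round(r.fun,3)
E
python3 - <<'E'
from h import *
A=lambda q:np.c_[[200+(x+.5)/4.9-.5 for x,y in q],[140+(y+.5)/4.9-.5 for x,y in q]]
B=lambda q:np.c_[[148+(x-539+.5)/6-.5 for x,y in q],[190+(y+.5)/6-.5 for x,y in q]]
print("dock",fit("top",A([(108,36),(516,113),(462,433),(40,354)]),boxpts(.21,.27,0,.028),[.56,.055,-.17]))
for nm,q in(("red",[(362,133),(442,148),(424,262),(337,247)]),("green",[(162,93),(245,108),(222,226),(137,211)])):
    W=onplane("top",A(q),.028);print(nm,W.mean(0).round(4))
print("redrib",onplane("top",A([(398,190)]),.052))
print("white",fit("top",B([(584,115),(682,66),(750,198),(650,247)]),boxpts(.078,.056,0,.02),[.476,.323,.45]))
p,d=np.load("top0.npz").values()
# tray: brown saturated mask
def hullof(n,p,box,f):
    hsv=cv2.cvtColor(p,cv2.COLOR_RGB2HSV).astype(int); m=f(hsv[...,0],hsv[...,1],hsv[...,2]).astype(np.uint8)
    k=np.zeros_like(m);x0,y0,x1,y1=[int(v*.64) for v in box];k[y0:y1,x0:x1]=1;m&=k
    c=max(cv2.findContours(m,cv2.RETR_EXTERNAL,cv2.CHAIN_APPROX_NONE)[0],key=cv2.contourArea);h=cv2.convexHull(c).reshape(-1,2)
    return h
tr=lambda H,S,V:(S>90)&(V<140)
print("tray top",fit("top",hullof("top",p,(565,275,670,385),tr),boxpts(.15,.13,0,.026),[.49,-.37,-.2]))
ps,_=np.load("scene0.npz").values()
print("tray scene",fit("scene",hullof("scene",ps,(180,260,275,325),tr),boxpts(.15,.13,0,.026),[.49,-.37,-.2]))
print("dock scene",fit("scene",hullof("scene",ps,(305,285,480,395),lambda H,S,V:(V<75)|(S>110)),boxpts(.21,.27,0,.028),[.56,.055,-.17]))
print("white top auto",fit("top",hullof("top",p,(238,308,295,365),lambda H,S,V:V<62),boxpts(.078,.056,0,.02),[.476,.323,.45]))
b=ps[200:245,315:350,::-1];a=ps[185:255,195:305,::-1]
b=cv2.resize(b,None,fx=8,fy=8,interpolation=cv2.INTER_CUBIC);a=cv2.resize(a,None,fx=4.5,fy=4.5,interpolation=cv2.INTER_CUBIC)
c=np.zeros((360,a.shape[1]+b.shape[1],3),np.uint8);c[:a.shape[0],:a.shape[1]]=a;c[:,a.shape[1]:]=b
print(a.shape,c.shape);cv2.imwrite("pics/crop2.png",c)
E
```

```text
dock (array([ 0.5673,  0.0549, -0.1722]), np.float64(0.02))
red [ 0.5878 -0.0144  0.028 ]
green [0.611  0.1134 0.028 ]
redrib [[ 0.58699832 -0.0167557   0.052     ]]
white (array([0.4731, 0.3247, 0.5145]), np.float64(0.102))
tray top (array([ 0.4974, -0.3771, -0.2934]), np.float64(0.089))
tray scene (array([ 0.4864, -0.3773, -0.1459]), np.float64(0.284))
dock scene (array([ 0.5627,  0.0508, -0.1799]), np.float64(0.056))
white top auto (array([0.4747, 0.3285, 0.5026]), np.float64(0.632))
(315, 495, 3) (360, 775, 3)
```

View pics/crop2.png

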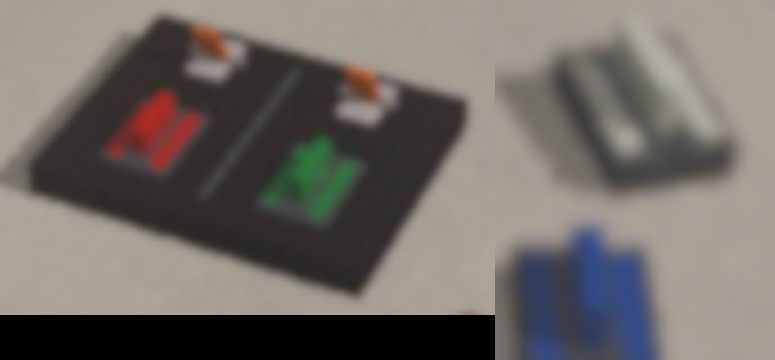

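The second crop shows the dock and its two switches in the scene view (orange tips at about (210,42) and (362,85)), both leaning towards the bays. The two cameras' dock fits agree to within 5 mm. Moving on to the switch.

```bash
cat > g.py <<'E'
import sys
from h import *
DOCK=(.565,.054,-.172)
def dk(x,y):
    c,s=np.cos(DOCK[2]),np.sin(DOCK[2]); return DOCK[0]+c*x-s*y,DOCK[1]+s*x+c*y
def state():
    o=robot.get_obs(); Q=R.from_quat(o["tool_rot"]).as_matrix(); return o,Q,np.arctan2(Q[1,0],Q[0,0])
def go(x,y,z,yaw):   # yaw (rad) of tool x, mod pi
    o,Q,cur=state(); s=Q.T@(np.array([x,y,z])-o["position"])/.2
    dw=(yaw-cur+np.pi/2)%np.pi-np.pi/2; t=-dw/np.pi
    print("to",np.round([x,y,z],4),"shift",s.round(4),"turn",round(t,4),"rows>=",int(np.ceil(max(np.linalg.norm(s)*.2/.0417,abs(t)*180/7.16))))
def here():
    o,Q,cur=state(); print("t",round(o["time"],2),"pos",o["position"].round(4),"yaw",round(cur,3),"q",o["q"].round(2),"F",o["ft_force"].round(1),"w",round(o["grip_width"],4),"gf",round(o["grip_force"],1))
E
python3 -c "
from g import *
here(); go(*dk(-20,-65) if 0 else (.36,.32),.21,DOCK[2]); x=[v for v in (0,)]
D=.001; go(*dk(-20*D,-65*D),.12,DOCK[2])"
```

```text
t 0.1 pos [0.1854 0.5962 0.2297] yaw 2.84 q [ 1.09  0.53  1.43  0.    1.18 -0.18] F [-0.7  0.3 -0.8] w 0.0871 gf 0.0
to [0.36 0.32 0.21] shift [-1.2438 -1.0588  0.0999] turn -0.0413 rows>= 8
to [ 0.5342 -0.0066  0.12  ] shift [-2.561  -2.3583  0.552 ] turn -0.0413 rows>= 17
```

Emit:
move_arm(
  motion="-1 -0.16 -0.15 0.02 -0.01; -1 -0.32 -0.3 0.04 -0.02; -1 -0.48 -0.45 0.06 -0.03; -1 -0.64 -0.6 0.08 -0.0413; -1 -0.8 -0.75 0.1 -0.0413; -1 -0.95 -0.88 0.1 -0.0413; -1 -0.95 -0.88 0.1 -0.0413",
  newtons=20,
)

```text
time: 0.68
position: [0.3163, 0.3676, 0.2099]
tool_rot: [0.088, 0.996, -0.002, -0.0]
ft_force: [0.3, -0.2, 0.3]
grip_width: 0.0479
grip_force: 0.0
```

Emit:
move_arm(
  motion="-1 -0.16 -0.13 0.02 0; -1 -0.32 -0.26 0.04 0; -1 -0.48 -0.39 0.06 0; -1 -0.64 -0.52 0.08 0; -1 -0.8 -0.65 0.1 0; -1 -0.85 -0.7 0.1 0; -1 -0.85 -0.7 0.1 0",
)

```text
time: 1.27
position: [0.4613, 0.2028, 0.1902]
tool_rot: [0.088, 0.996, -0.0, 0.001]
ft_force: [-0.1, -0.0, 0.2]
grip_width: 0.0038
grip_force: 0.0
```

```bash
python3 -c "
from g import *
here(); go(*dk(-.020,-.065),.12,DOCK[2]); go(*dk(-.020,-.065),.063,DOCK[2])"
```

```text
t 1.27 pos [0.4613 0.2028 0.1902] yaw 2.965 q [ 0.19  0.42  1.78 -0.    0.94 -1.2 ] F [-0.1 -0.   0.2] w 0.0038 gf 0.0
to [ 0.5342 -0.0066  0.12  ] shift [-0.5427 -0.9663  0.3519] turn -0.0016 rows>= 6
to [ 0.5342 -0.0066  0.063 ] shift [-0.5423 -0.9662  0.6369] turn -0.0016 rows>= 7
```

Emit:
move_arm(
  motion="-1 -0.1 -0.18 0.05 0; -1 -0.2 -0.36 0.1 0; -1 -0.3 -0.54 0.15 0; -1 -0.4 -0.72 0.2 0; -1 -0.54 -0.9 0.25 0; -1 -0.54 -0.966 0.3 -0.0016; -1 -0.54 -0.966 0.352 -0.0016; -1 -0.54 -0.966 0.352 -0.0016; -1 -0.54 -0.966 0.352 -0.0016",
)

```text
time: 2.02
position: [0.5301, -0.0019, 0.1195]
tool_rot: [0.083, 0.997, 0.001, -0.002]
ft_force: [0.4, 0.5, 0.8]
grip_width: 0.0004
grip_force: 0.0
```

```bash
python3 - <<'E'
from g import *
here(); go(*dk(-.020,-.065),.063,DOCK[2])
p,d=robot.camera("scene"); q,_=robot.camera("top")
P=np.array([robot.get_obs()["position"]+[0,0,-.008]]);print(proj("scene",P),proj("top",P))
a=cv2.resize(p[150:260,190:310,::-1],(400,367),interpolation=cv2.INTER_CUBIC)
b=cv2.resize(q[130:240,200:310,::-1],(367,367),interpolation=cv2.INTER_CUBIC)
cv2.imwrite("pics/c3.png",np.hstack([a,b]))
E
```

```text
t 2.02 pos [ 0.5301 -0.0019  0.1195] yaw 2.975 q [-0.21  0.57  1.77  0.    0.81 -1.62] F [0.4 0.5 0.8] w 0.0004 gf 0.0
to [ 0.5342 -0.0066  0.063 ] shift [-0.0249 -0.0203  0.2822] turn 0.0018 rows>= 2
[[236.83687201 185.22687984]] [[277.28764248 192.63900226]]
```

View pics/c3.png

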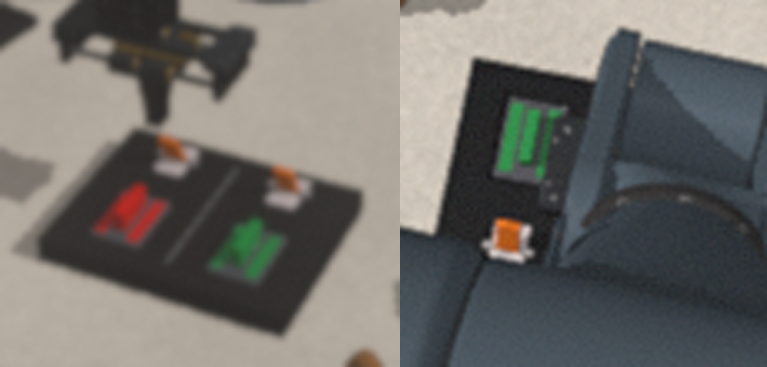

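The scene crop shows the closed fingertips at (155,120), matching the projected (156,117), above the red bay's switch side. Descend and push.

Emit:
move_arm(
  motion="-1 -0.025 -0.02 0.14 0; -1 -0.025 -0.02 0.28 0; -1 -0.025 -0.02 0.28 0; -1 -0.025 -0.02 0.28 0",
)

```text
time: 2.45
position: [0.5347, -0.0069, 0.0639]
tool_rot: [0.083, 0.997, 0.0, -0.002]
ft_force: [-0.5, -0.2, 0.5]
grip_width: 0.0005
grip_force: 0.0
```

Emit:
move_arm(
  motion="-1 0.05 0 0 0; -1 0.1 0 0 0; -1 0.15 0 0 0; -1 0.18 0 0 0; -1 0.2 0 0 0; -1 0.2 0 0 0",
)

```text
time: 2.95
position: [0.4959, -0.0016, 0.0649]
tool_rot: [0.083, 0.997, -0.0, 0.0]
ft_force: [0.8, -0.7, 0.9]
grip_width: 0.0008
grip_force: 0.3
```

```bash
python3 -c "
from g import *
here(); o=state()[0]['position']; c,s=np.cos(DOCK[2]),np.sin(DOCK[2]);v=o[:2]-np.array(DOCK[:2]);print('dock xy',c*v[0]+s*v[1],-s*v[0]+c*v[1])"
```

```text
t 2.95 pos [ 0.4959 -0.0016  0.0649] yaw 2.975 q [-0.23  0.63  1.89  0.    0.62 -1.63] F [ 0.8 -0.7  0.9] w 0.0008 gf 0.3
dock xy -0.058561569785683304 -0.06655707174780921
```

Emit:
move_arm(
  motion="-1 0.02 0 0 0; -1 0.04 0 0 0; -1 0.04 0 0 0",
)

```text
time: 3.2
position: [0.4879, -0.0003, 0.0641]
tool_rot: [0.083, 0.997, 0.0, -0.0]
ft_force: [1.0, 0.5, 1.1]
grip_width: 0.0009
grip_force: 1.1
```

Emit:
move_arm(
  motion="-1 0.015 0 0 0; -1 0.015 0 0 0; -1 0.015 0 0 0",
)

```text
time: 3.45
position: [0.4851, 0.0001, 0.0639]
tool_rot: [0.083, 0.997, 0.0, -0.001]
ft_force: [1.5, 0.1, -0.3]
grip_width: 0.0008
grip_force: 0.7
```

Emit:
move_arm(
  motion="-1 0.015 0 0 0; -1 0.015 0 0 0; -1 0.015 0 0 0",
)

```text
time: 3.7
position: [0.4841, 0.0001, 0.0643]
tool_rot: [0.083, 0.997, -0.0, 0.001]
ft_force: [4.6, -0.4, -0.1]
grip_width: 0.0009
grip_force: 1.9
```

The switch reached its stop. Back off, rise, go over the red handle.

Emit:
move_arm(
  motion="-1 -0.05 0 0 0; -1 -0.05 0 -0.2 0; -1 -0.1 0 -0.35 0; -0.1 -0.3 0 -0.35 0; -0.1 -0.45 0 -0.35 0; -0.1 -0.53 0 -0.35 0; -0.1 -0.53 0 -0.35 0; -0.1 -0.53 0 -0.35 0",
)

```text
time: 4.37
position: [0.5856, -0.0168, 0.1332]
tool_rot: [0.083, 0.997, 0.0, -0.003]
ft_force: [-0.1, -0.3, -0.5]
grip_width: 0.0259
grip_force: 0.0
```

```bash
python3 - <<'E'
from g import *
here(); go(*dk(.035,-.065),.085,DOCK[2]); go(*dk(.035,-.065),.041,DOCK[2])
p,d=robot.camera("scene")
P=np.array([robot.get_obs()["position"]+[0,0,-.008]]);print(proj("scene",P))
a=cv2.resize(p[150:260,190:310,::-1],(600,550),interpolation=cv2.INTER_CUBIC)
cv2.imwrite("pics/c4.png",a)
E
```

```text
t 4.37 pos [ 0.5856 -0.0168  0.1332] yaw 2.975 q [-0.22  0.6   1.62 -0.    0.93 -1.62] F [-0.1 -0.3 -0.5] w 0.0259 gf 0.0
to [ 0.5884 -0.016   0.085 ] shift [-0.0142  0.0059  0.2408] turn 0.0016 rows>= 2
to [ 0.5884 -0.016   0.041 ] shift [-0.0153  0.0059  0.4608] turn 0.0016 rows>= 3
[[227.61197611 190.76009866]]
```

View pics/c4.png

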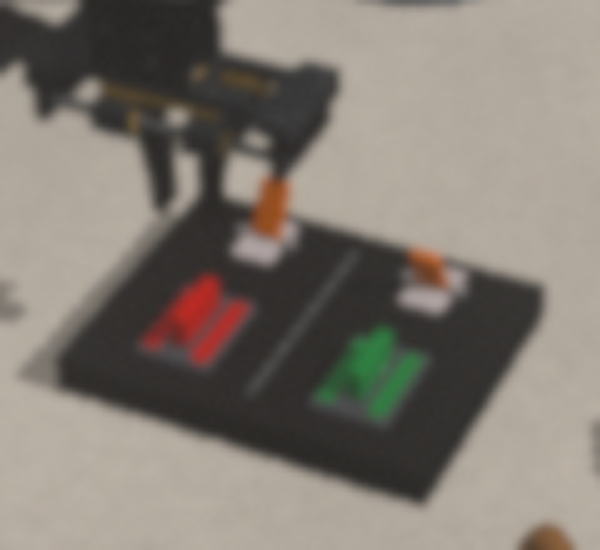

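The red bay's paddle at (272,205) now leans away to the robot's side, and green's at (430,268) is unchanged. Descend on red.

Emit:
move_arm(
  motion="-0.1 -0.015 0.006 0.1 0; -0.1 -0.015 0.006 0.25 0.0016; -0.1 -0.015 0.006 0.38 0.0016; -0.1 -0.015 0.006 0.455 0.0016; -0.1 -0.015 0.006 0.455 0.0016; -1 -0.015 0.006 0.455 0.0016; -1 -0.015 0.006 0.455 0.0016; -1 -0.015 0.006 0.455 0.0016; -1 -0.015 0.006 0.455 0.0016; -1 -0.015 0.006 0.455 0.0016; -1 -0.015 0.006 0.455 0.0016",
  newtons=25,
)

```text
time: 5.33
position: [0.5909, -0.0164, 0.0443]
tool_rot: [0.086, 0.996, -0.0, 0.001]
ft_force: [-0.5, -0.2, 4.4]
grip_width: 0.0118
grip_force: 25.0
```

```bash
python3 -c "
from g import *
here()"
```

```text
t 5.33 pos [ 0.5909 -0.0164  0.0443] yaw 2.969 q [-0.22  0.74  1.65  0.    0.74 -1.62] F [-0.5 -0.2  4.4] w 0.0118 gf 25.0
```

Emit:
move_arm(
  motion="-1 0 0 -0.03 0; -1 0 0 -0.08 0; -1 0 0 -0.15 0; -1 0 0 -0.25 0; -1 0 0 -0.4 0; -1 0 0 -0.5 0; -1 0 0 -0.5 0; -1 0 0 -0.5 0",
)

```text
time: 6.0
position: [0.591, -0.0165, 0.1446]
tool_rot: [0.086, 0.996, -0.0, 0.001]
ft_force: [0.1, 0.0, -2.6]
grip_width: 0.012
grip_force: 25.0
```

```bash
python3 -c "
from g import *
here(); go(.525,-.20,.14,-.23); go(.495,-.375,.11,-.285)"
```

```text
t 6.0 pos [ 0.591  -0.0165  0.1446] yaw 2.97 q [-0.22  0.59  1.6  -0.    0.95 -1.62] F [ 0.1  0.  -2.6] w 0.012 gf 25.0
to [ 0.525 -0.2    0.14 ] shift [ 0.1681 -0.9605  0.0224] turn 0.0185 rows>= 5
to [ 0.495 -0.375  0.11 ] shift [ 0.1666 -1.8482  0.1726] turn 0.036 rows>= 9
```

Emit:
move_arm(
  motion="-1 0.03 -0.12 0 0.005; -1 0.06 -0.28 0 0.01; -1 0.1 -0.46 0 0.015; -1 0.13 -0.64 0 0.0185; -1 0.15 -0.82 0 0.0185; -1 0.17 -0.92 0 0.0185; -1 0.17 -0.96 0 0.0185; -1 0.17 -0.96 0 0.0185",
)

```text
time: 6.67
position: [0.5228, -0.2012, 0.1417]
tool_rot: [0.116, 0.993, 0.0, -0.001]
ft_force: [-0.3, 0.4, -2.6]
grip_width: 0.0117
grip_force: 25.0
```

```bash
python3 -c "
from g import *
here(); go(.495,-.375,.11,-.285)"
```

```text
t 6.67 pos [ 0.5228 -0.2012  0.1417] yaw 2.908 q [-0.57  0.56  1.68 -0.    0.9  -1.9 ] F [-0.3  0.4 -2.6] w 0.0117 gf 25.0
to [ 0.495 -0.375  0.11 ] shift [-0.0663 -0.8778  0.1577] turn 0.0164 rows>= 5
```

Emit:
move_arm(
  motion="-1 -0.01 -0.12 0 0.005; -1 -0.02 -0.28 0.02 0.01; -1 -0.03 -0.46 0.04 0.0164; -1 -0.05 -0.64 0.08 0.0164; -1 -0.066 -0.78 0.12 0.0164; -1 -0.066 -0.86 0.15 0.0164; -1 -0.066 -0.88 0.15 0.0164; -1 -0.066 -0.88 0.15 0.0164; -1 -0.066 -0.88 0.15 0.0164",
)

```text
time: 7.42
position: [0.4967, -0.3716, 0.1127]
tool_rot: [0.14, 0.99, 0.001, -0.001]
ft_force: [0.7, 0.4, -2.2]
grip_width: 0.0117
grip_force: 25.0
```

```bash
python3 - <<'E'
from g import *
here(); go(.495,-.375,.05,-.285)
p,d=robot.camera("scene")
a=cv2.resize(p[120:230,100:220,::-1],(600,550),interpolation=cv2.INTER_CUBIC)
cv2.imwrite("pics/c5.png",a)
E
```

```text
t 7.42 pos [ 0.4967 -0.3716  0.1127] yaw 2.861 q [-0.82  0.67  1.54  0.    0.93 -2.11] F [ 0.7  0.4 -2.2] w 0.0117 gf 25.0
to [ 0.495 -0.375  0.05 ] shift [ 0.0027 -0.0194  0.3135] turn 0.0013 rows>= 2
```

View pics/c5.png

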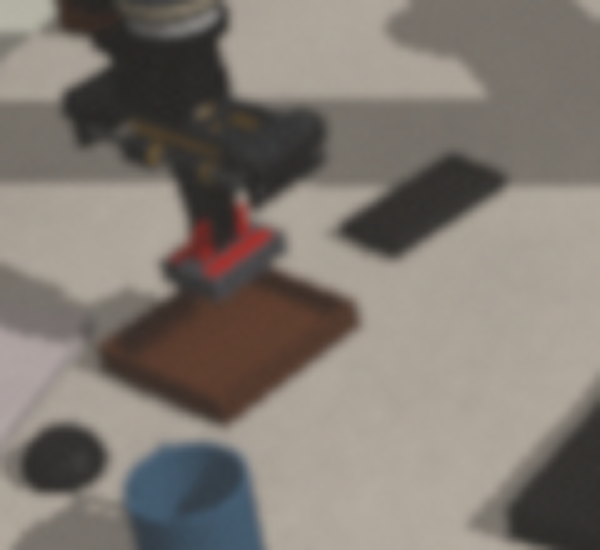

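Red is held level above the tray (gripper at about (220,240), tray centred on (230,345) below it). Lower it.

Emit:
move_arm(
  motion="-1 0 -0.019 0.08 0; -1 0 -0.019 0.16 0; -1 0 -0.019 0.24 0; -1 0 -0.019 0.3 0; -1 0 -0.019 0.32 0; -1 0 -0.019 0.335 0; -1 0 -0.019 0.335 0; -1 0 -0.019 0.335 0",
)

```text
time: 8.13
position: [0.4962, -0.3778, 0.0468]
tool_rot: [0.14, 0.99, -0.0, 0.0]
ft_force: [0.8, -0.2, -2.6]
grip_width: 0.0117
grip_force: 25.0
```

```bash
python3 -c "
from g import *
here()"
```

```text
t 8.13 pos [ 0.4962 -0.3778  0.0468] yaw 2.86 q [-0.83  0.77  1.56  0.    0.81 -2.12] F [ 0.8 -0.2 -2.6] w 0.0117 gf 25.0
```

Another 5 mm down.

Emit:
move_arm(
  motion="-1 0 0 0.01 0; -1 0 0 0.02 0; -1 0 0 0.027 0; -1 0 0 0.027 0; -1 0 0 0.027 0",
)

```text
time: 8.55
position: [0.4958, -0.3781, 0.0413]
tool_rot: [0.14, 0.99, -0.0, 0.0]
ft_force: [-0.8, -0.7, 1.4]
grip_width: 0.0121
grip_force: 25.0
```

Contact with the tray floor. Release and rise.

Emit:
move_arm(
  motion="-0.2 0 0 0.027 0; -0.2 0 0 0.027 0; -0.2 0 0 0 0; -0.2 0 0 0 0; -0.2 0 0 0 0; -0.2 0 0 -0.1 0; -0.2 0 0 -0.25 0; -0.2 0 0 -0.4 0; -0.2 0 0 -0.5 0; -0.2 0 0 -0.5 0; -0.2 0 0 -0.5 0",
)

```text
time: 9.47
position: [0.4963, -0.3784, 0.1423]
tool_rot: [0.14, 0.99, -0.001, 0.001]
ft_force: [-0.3, 0.1, -0.3]
grip_width: 0.035
grip_force: 0.0
```

```bash
python3 - <<'E'
from g import *
here(); 
for i in (0,1): go([.53,.5][i],[-.18,.0][i],.15,[0,.2][i])
F=np.mean([robot.camera("top")[0].astype(float) for _ in range(12)],0)
S=np.mean([robot.camera("scene")[0].astype(float) for _ in range(6)],0)
np.savez("avg.npz",F=F,S=S)
k=lambda im,r,c,f:cv2.resize(im[r[0]:r[1],c[0]:c[1],::-1].clip(0,255).astype(np.uint8),None,fx=f,fy=f,interpolation=cv2.INTER_CUBIC)
a=k(F,(195,235),(150,190),9); b=k(S,(200,235),(318,358),9)
print(a.shape,b.shape)
top=np.hstack([a,np.vstack([b,np.zeros((45,360,3),np.uint8)])])
c=np.hstack([k(F,(170,260),(355,435),2.5),k(S,(155,220),(110,185),3)[:195]][0:1])
d=k(S,(155,215),(110,180),3.75)
bot=np.zeros((225,720,3),np.uint8); bot[:c.shape[0],:c.shape[1]]=c; bot[:d.shape[0],300:300+d.shape[1]]=d[:225]
cv2.imwrite("pics/c6.png",np.vstack([top,bot]))
E
```

```text
t 9.47 pos [ 0.4963 -0.3784  0.1423] yaw 2.86 q [-0.83  0.63  1.52 -0.    0.99 -2.12] F [-0.3  0.1 -0.3] w 0.035 gf 0.0
to [ 0.53 -0.18  0.15] shift [ 0.1137  0.9997 -0.0407] turn -0.0896 rows>= 5
to [0.5  0.   0.15] shift [ 0.5079  1.8225 -0.0433] turn -0.1533 rows>= 10
(360, 360, 3) (315, 360, 3)
```

View pics/c6.png

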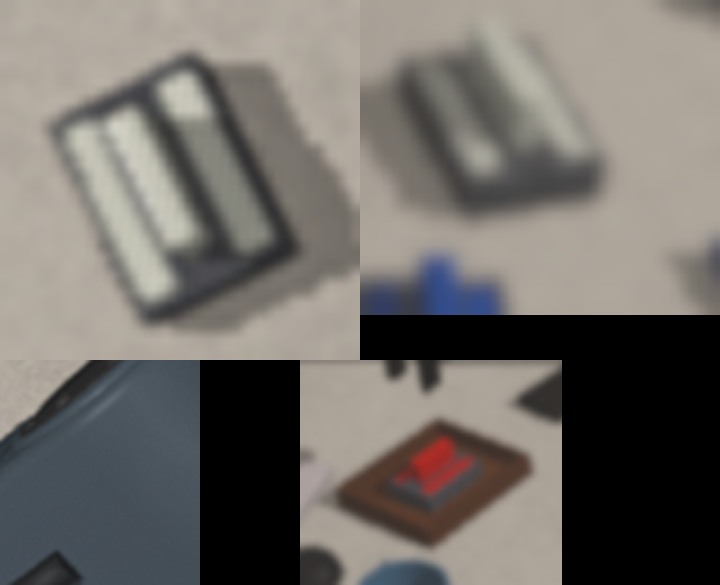

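Red lies flat in the middle of the tray (about (435,470)). In the averaged crop the white casing's corners are at (50,125), (195,52), (298,250) and (150,322). Next I refine white's pose.

```bash
python3 - <<'E'
from g import *
B=lambda q:np.array([(150+(x+.5)/9-.5,195+(y+.5)/9-.5) for x,y in q])
S=lambda q:np.array([(318+(x-360+.5)/9-.5,200+(y+.5)/9-.5) for x,y in q])
w,e=fit("top",B([(50,125),(195,52),(298,250),(150,322)]),boxpts(.078,.056,0,.02),[.476,.323,.51]);print("top",w,e)
print("rib top",onplane("top",B([(103,112),(137,100),(205,238),(172,252)]),.044).mean(0),onplane("scene",S([(485,22),(580,155)]),.044))
ws,es=fit("scene",S([(402,65),(470,210),(600,190),(605,150),(590,140),(520,45),(475,50),(420,57)]),boxpts(.078,.056,0,.02),[.476,.323,.51]);print("scene",ws,es)
# reprojection of fit: crop coords of casing top corners and rib top corners
Rm=R.from_euler("z",w[2]).as_matrix()
T=np.array([[i*.039,j*.028,.02] for i,j in((-1,-1),(-1,1),(1,1),(1,-1))]+[[i*.025,j*.006,.044] for i,j in((-1,-1),(-1,1),(1,1),(1,-1))])@Rm.T+[w[0],w[1],0]
print(((proj("top",T)-[150,195]+.5)*9).round(0).tolist()); print(((proj("scene",T)-[318,200]+.5)*9+[360,0]).round(0).tolist())
# same measure of red's rib in the first picture at its seated pose (dock estimate)
E
```

```text
top [0.475  0.3277 0.5158] 0.114
rib top [0.47460697 0.32571835 0.044     ] [[0.45357543 0.31369222 0.044     ]
 [0.52407241 0.35786507 0.044     ]]
scene [0.4702 0.3268 0.3835] 0.207
[[292.0, 243.0], [142.0, 324.0], [40.0, 123.0], [189.0, 45.0], [199.0, 231.0], [166.0, 249.0], [99.0, 118.0], [132.0, 101.0]]
[[403.0, 61.0], [537.0, 38.0], [617.0, 162.0], [479.0, 187.0], [475.0, 25.0], [504.0, 20.0], [556.0, 100.0], [526.0, 105.0]]
```

Emit:
move_arm(
  motion="-0.2 0.02 0.18 0 -0.02; -0.2 0.04 0.38 -0.01 -0.04; -0.2 0.07 0.58 -0.02 -0.06; -0.2 0.09 0.78 -0.03 -0.075; -0.2 0.11 0.98 -0.04 -0.09; -0.2 0.11 0.98 -0.04 -0.09",
)

```text
time: 10.87
position: [0.5285, -0.176, 0.149]
tool_rot: [-0.004, 1.0, 0.002, -0.001]
ft_force: [-0.5, -0.4, 0.4]
grip_width: 0.0348
grip_force: 0.0
```

```bash
python3 -c "
from g import *
here(); go(.54,0,.15,.1)"
```

```text
t 10.87 pos [ 0.5285 -0.176   0.149 ] yaw -3.133 q [-0.52  0.55  1.68  0.    0.92 -2.1 ] F [-0.5 -0.4  0.4] w 0.0348 gf 0.0
to [0.54 0.   0.15] shift [-0.0646  0.8794 -0.0014] turn -0.0292 rows>= 5
```

Emit:
move_arm(
  motion="-0.2 -0.01 0.2 0 -0.01; -0.2 -0.02 0.4 0 -0.02; -0.2 -0.04 0.6 0 -0.03; -0.2 -0.05 0.78 0 -0.03; -0.2 -0.06 0.95 0 -0.03",
)

```text
time: 11.28
position: [0.5409, 0.0083, 0.1489]
tool_rot: [-0.048, 0.999, -0.0, 0.0]
ft_force: [0.5, -0.3, 0.1]
grip_width: 0.0348
grip_force: 0.0
```

```bash
python3 -c "
from g import *
here(); go(.51,.19,.15,.35)"
```

```text
t 11.28 pos [0.5409 0.0083 0.1489] yaw -3.046 q [-0.19  0.53  1.72  0.    0.89 -1.86] F [ 0.5 -0.3  0.1] w 0.0348 gf 0.0
to [0.51 0.19 0.15] shift [ 0.0674  0.9193 -0.0054] turn -0.0811 rows>= 5
```

Emit:
move_arm(
  motion="-0.1 0.01 0.18 0 -0.02; -0.1 0.02 0.36 0 -0.04; -0.1 0.04 0.55 0 -0.06; -0.1 0.06 0.74 0 -0.08; -0.1 0.067 0.92 0 -0.08; -0.1 0.067 0.92 0 -0.08",
)

```text
time: 11.78
position: [0.5086, 0.1939, 0.149]
tool_rot: [-0.175, 0.985, 0.001, 0.0]
ft_force: [-1.1, -0.5, -0.5]
grip_width: 0.0391
grip_force: 0.0
```

```bash
python3 -c "
from g import *
here(); go(.4748,.3267,.11,.512)"
```

```text
t 11.78 pos [0.5086 0.1939 0.149 ] yaw -2.79 q [ 0.16  0.53  1.71  0.    0.89 -1.77] F [-1.1 -0.5 -0.5] w 0.0391 gf 0.0
to [0.4748 0.3267 0.11  ] shift [-0.0701  0.6813  0.1965] turn -0.0509 rows>= 4
```

Emit:
move_arm(
  motion="-0.1 -0.02 0.15 0.03 -0.02; -0.1 -0.04 0.32 0.08 -0.04; -0.1 -0.06 0.5 0.12 -0.051; -0.1 -0.07 0.64 0.17 -0.051; -0.1 -0.07 0.68 0.197 -0.051; -0.1 -0.07 0.68 0.197 -0.051; -0.1 -0.07 0.68 0.197 -0.051; -0.1 -0.07 0.68 0.197 -0.051",
)

```text
time: 12.45
position: [0.4779, 0.3198, 0.1097]
tool_rot: [-0.25, 0.968, -0.0, 0.0]
ft_force: [-0.1, -1.0, -0.7]
grip_width: 0.0393
grip_force: 0.0
```

```bash
python3 -c "
from g import *
here(); go(.4748,.3267,.0355,.512)"
```

```text
t 12.45 pos [0.4779 0.3198 0.1097] yaw -2.636 q [ 0.4   0.63  1.66 -0.    0.85 -1.68] F [-0.1 -1.  -0.7] w 0.0393 gf 0.0
to [0.4748 0.3267 0.0355] shift [-0.0032  0.0378  0.3709] turn -0.0021 rows>= 2
```

Emit:
move_arm(
  motion="-0.1 -0.003 0.038 0.06 -0.002; -0.1 -0.003 0.038 0.12 -0.002; -0.1 -0.003 0.038 0.17 -0.002; -0.1 -0.003 0.038 0.17 -0.002; -0.1 -0.003 0.038 0.17 -0.002",
)

```text
time: 12.87
position: [0.4735, 0.3274, 0.0745]
tool_rot: [-0.253, 0.967, -0.0, -0.001]
ft_force: [-0.8, 1.0, 0.3]
grip_width: 0.0393
grip_force: 0.0
```

```bash
python3 -c "
from g import *
here(); go(.4748,.3267,.0355,.512)"
```

```text
t 12.87 pos [0.4735 0.3274 0.0745] yaw -2.629 q [ 0.41  0.68  1.68 -0.    0.78 -1.67] F [-0.8  1.   0.3] w 0.0393 gf 0.0
to [0.4748 0.3267 0.0355] shift [-0.0044 -0.0062  0.1951] turn 0.0001 rows>= 1
```

Emit:
move_arm(
  motion="-0.1 -0.004 -0.006 0.08 0; -0.1 -0.004 -0.006 0.16 0; -0.1 -0.004 -0.006 0.193 0; -0.1 -0.004 -0.006 0.193 0; -1 -0.004 -0.006 0.193 0; -1 -0.004 -0.006 0.193 0; -1 -0.004 -0.006 0.193 0; -1 -0.004 -0.006 0.193 0; -1 -0.004 -0.006 0.193 0; -1 -0.004 -0.006 0.193 0; -1 -0.004 -0.006 0.193 0",
  newtons=25,
)

```text
time: 13.78
position: [0.4754, 0.3276, 0.0373]
tool_rot: [-0.254, 0.967, 0.0, 0.0]
ft_force: [-0.7, -0.3, 3.9]
grip_width: 0.0117
grip_force: 25.0
```

```bash
python3 -c "
from g import *
here()"
```

```text
t 13.78 pos [0.4754 0.3276 0.0373] yaw -2.628 q [ 0.41  0.74  1.69 -0.    0.71 -1.67] F [-0.7 -0.3  3.9] w 0.0117 gf 25.0
```

Emit:
move_arm(
  motion="-1 0 0 -0.05 0; -1 0 0 -0.15 0; -1 0 0 -0.3 0; -1 0 0 -0.45 0; -1 0 0 -0.5 0; -1 0 -0.05 -0.5 0.03; -1 0 -0.2 -0.5 0.06; -1 0 -0.38 -0.5 0.09; -1 0 -0.56 -0.5 0.12; -1 0 -0.7 -0.5 0.15; -1 0 -0.75 -0.5 0.15; -1 0 -0.75 -0.5 0.15",
)

```text
time: 14.78
position: [0.5498, 0.1944, 0.1362]
tool_rot: [-0.02, 1.0, -0.0, -0.0]
ft_force: [-0.4, 0.8, -2.2]
grip_width: 0.0116
grip_force: 25.0
```

```bash
python3 -c "
from g import *
here(); go(.57,.07,.14,-.1726)"
```

```text
t 14.78 pos [0.5498 0.1944 0.1362] yaw -3.102 q [ 0.15  0.59  1.62 -0.    0.92 -1.46] F [-0.4  0.8 -2.2] w 0.0116 gf 25.0
to [0.57 0.07 0.14] shift [-0.0764 -0.6257 -0.0188] turn 0.0674 rows>= 4
```

Emit:
move_arm(
  motion="-1 -0.01 -0.1 0 0.02; -1 -0.03 -0.28 0 0.04; -1 -0.05 -0.46 -0.01 0.06; -1 -0.07 -0.6 -0.02 0.067; -1 -0.1 -0.78 -0.02 0.067; -1 -0.12 -0.92 -0.02 0.067; -1 -0.13 -0.98 -0.02 0.067; -1 -0.13 -0.98 -0.02 0.067; -1 -0.13 -0.98 -0.02 0.067",
)

```text
time: 15.53
position: [0.5819, 0.0034, 0.1403]
tool_rot: [0.084, 0.996, 0.001, -0.001]
ft_force: [0.5, -0.1, -2.6]
grip_width: 0.0116
grip_force: 25.0
```

```bash
python3 -c "
from g import *
here(); go(.5895,-.0162,.085,-.1726)"
```

```text
t 15.53 pos [0.5819 0.0034 0.1403] yaw 2.973 q [-0.19  0.59  1.62  0.    0.93 -1.59] F [ 0.5 -0.1 -2.6] w 0.0116 gf 25.0
to [ 0.5895 -0.0162  0.085 ] shift [-0.0544 -0.0906  0.2763] turn 0.0013 rows>= 2
```

Emit:
move_arm(
  motion="-1 -0.054 -0.09 0 0.0013; -1 -0.054 -0.09 0.1 0.0013; -1 -0.054 -0.09 0.2 0.0013; -1 -0.054 -0.09 0.25 0.0013; -1 -0.054 -0.09 0.25 0.0013; -1 -0.054 -0.09 0.25 0.0013; -1 -0.054 -0.09 0.25 0.0013",
)

```text
time: 16.12
position: [0.5909, -0.0165, 0.0914]
tool_rot: [0.085, 0.996, 0.0, 0.0]
ft_force: [0.1, 0.0, -1.8]
grip_width: 0.0116
grip_force: 25.0
```

```bash
python3 - <<'E'
from g import *
here(); go(.5895,-.0162,.070,-.1726)
S=np.mean([robot.camera("scene")[0].astype(float) for _ in range(8)],0)
cv2.imwrite("pics/c7.png",cv2.resize(S[165:260,190:305,::-1].astype(np.uint8),None,fx=6,fy=6,interpolation=cv2.INTER_CUBIC))
here()
# expected casing corners (crop px) if white sits centred under the bay target
z=robot.get_obs()["position"][2]-.0373
c=np.array([dk(.035-.0005+i*.039,-.065+j*.028)+(z+.02,) for i,j in((-1,-1),(-1,1),(1,1),(1,-1))])
print(((proj("scene",c)-[190,165]+.5)*6).round(0).tolist())
E
```

```text
t 16.12 pos [ 0.5909 -0.0165  0.0914] yaw 2.97 q [-0.22  0.67  1.63  0.    0.84 -1.62] F [ 0.1  0.  -1.8] w 0.0116 gf 25.0
to [ 0.5895 -0.0162  0.07  ] shift [7.10e-03 1.00e-04 1.07e-01] turn 0.0005 rows>= 1
t 16.52 pos [ 0.5907 -0.0176  0.0912] yaw 2.969 q [-0.22  0.67  1.63  0.    0.84 -1.62] F [-0.2  0.1 -1.9] w 0.0119 gf 25.0
[[220.0, 184.0], [308.0, 209.0], [244.0, 289.0], [154.0, 262.0]]
```

View pics/c7.png

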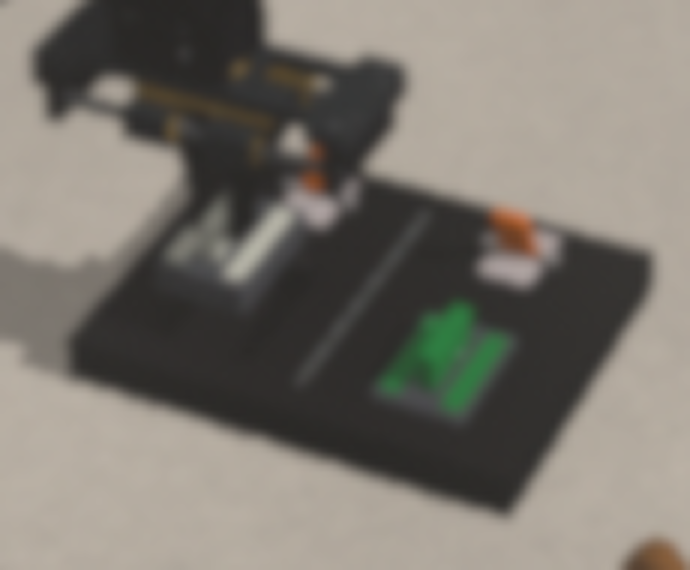

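The white cartridge hangs level over the free bay, its near corners at about (157,265) and (242,290), within a few crop pixels of the prediction. Insert.

Emit:
move_arm(
  motion="-1 0.005 0 0.05 0; -1 0.005 0 0.1 0; -1 0.005 0 0.13 0; -1 0.005 0 0.15 0; -1 0.005 0 0.165 0; -1 0.005 0 0.165 0; -1 0.005 0 0.165 0",
)

```text
time: 17.1
position: [0.591, -0.0177, 0.0582]
tool_rot: [0.086, 0.996, -0.0, 0.001]
ft_force: [3.8, -0.7, 2.0]
grip_width: 0.0119
grip_force: 25.0
```

```bash
python3 -c "
from g import *
here()"
```

```text
t 17.1 pos [ 0.591  -0.0177  0.0582] yaw 2.969 q [-0.22  0.72  1.65 -0.    0.77 -1.62] F [ 3.8 -0.7  2. ] w 0.0119 gf 25.0
```

It has entered the mouth with a slight push towards +x; follow that and keep going down.

Emit:
move_arm(
  motion="-1 -0.006 0 0 0; -1 -0.01 0 0.02 0; -1 -0.01 0 0.04 0; -1 -0.01 0 0.055 0; -1 -0.01 0 0.055 0",
)

```text
time: 17.52
position: [0.594, -0.0182, 0.0505]
tool_rot: [0.086, 0.996, -0.0, 0.003]
ft_force: [-0.5, -0.1, 22.2]
grip_width: 0.0117
grip_force: 25.0
```

Emit:
move_arm(
  motion="-1 0 0 0.01 0; -1 0 0 0.02 0; -1 0 0 0.03 0; -1 0 0 0.03 0",
)

```text
time: 17.85
position: [0.5949, -0.0184, 0.0462]
tool_rot: [0.086, 0.996, -0.001, 0.004]
ft_force: [-1.2, 0.0, 30.1]
grip_width: 0.0118
grip_force: 25.0
```

```bash
python3 - <<'E'
from g import *
S=np.mean([robot.camera("scene")[0].astype(float) for _ in range(8)],0)
cv2.imwrite("pics/c8.png",cv2.resize(S[165:260,190:305,::-1].astype(np.uint8),None,fx=6,fy=6,interpolation=cv2.INTER_CUBIC))
here()
E
```

```text
t 18.25 pos [ 0.5949 -0.0184  0.0462] yaw 2.969 q [-0.22  0.74  1.65 -0.    0.74 -1.62] F [-0.7  0.1 30.5] w 0.0119 gf 25.0
```

View pics/c8.png

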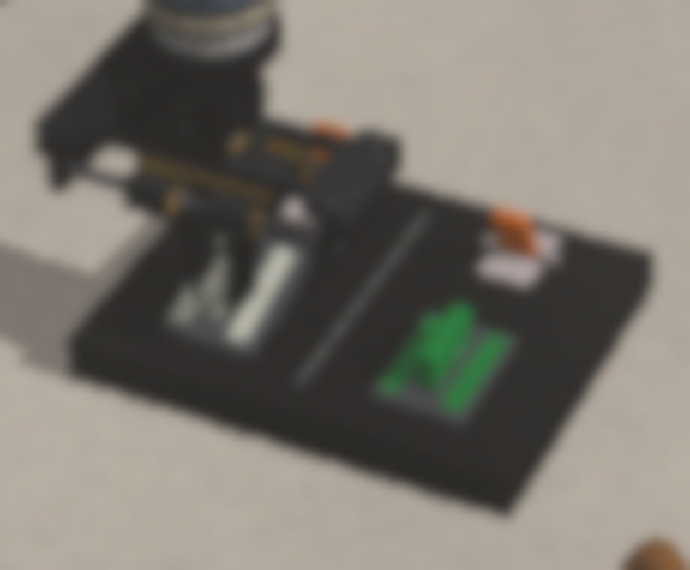

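The cartridge looks nearly or fully flush at (235,300), with no side wall showing. I'll release it, then press on top of the rib with closed fingers to be sure.

Emit:
move_arm(
  motion="-1 0 0 -0.02 0; -0.4 0 0 -0.02 0; -0.4 0 0 -0.02 0; -0.4 0 0 -0.02 0; -0.4 0 0 -0.1 0; -0.4 0 0 -0.25 0; -0.4 0 0 -0.25 0; -1 0 0 -0.25 0; -1 0 0 -0.25 0; -1 0 0 -0.25 0; -1 0 0 -0.25 0",
)

```text
time: 19.17
position: [0.5901, -0.0174, 0.0892]
tool_rot: [0.086, 0.996, 0.0, -0.002]
ft_force: [0.2, 0.3, -1.2]
grip_width: 0.0071
grip_force: 0.0
```

```bash
python3 -c "
from g import *
here(); go(.5905,-.0168,.066,-.1726)"
```

```text
t 19.17 pos [ 0.5901 -0.0174  0.0892] yaw 2.969 q [-0.22  0.67  1.63 -0.    0.84 -1.62] F [ 0.2  0.3 -1.2] w 0.0071 gf 0.0
to [ 0.5905 -0.0168  0.066 ] shift [-0.0018  0.0033  0.116 ] turn -0.0 rows>= 1
```

Emit:
move_arm(
  motion="-1 0 0 0.06 0; -1 0 0 0.116 0; -1 0 0 0.135 0; -1 0 0 0.145 0; -1 0 0 0.15 0; -1 0 0 0.15 0; -1 0 0 0.15 0",
)

```text
time: 19.75
position: [0.5925, -0.0178, 0.0692]
tool_rot: [0.086, 0.996, -0.001, 0.002]
ft_force: [-13.2, 1.5, 58.4]
grip_width: 0.0007
grip_force: 30.7
```

Emit:
move_arm(
  motion="-1 0 0 0.01 0; -1 0 0 0.015 0; -1 0 0 0.015 0; -1 0 0 0.015 0",
)

```text
time: 20.08
position: [0.5926, -0.0178, 0.0689]
tool_rot: [0.086, 0.996, -0.001, 0.002]
ft_force: [-16.1, 1.9, 75.0]
grip_width: 0.0005
grip_force: 38.0
```

Force rose hard 9 mm too early, so it may not be seated. Back off and look.

Emit:
move_arm(
  motion="-1 0 0 -0.1 0; -1 0 0 -0.3 0; -1 0 0.15 -0.5 0; -1 0.05 0.3 -0.5 0; -1 0.1 0.5 -0.5 0; -1 0.15 0.7 -0.5 0; -1 0.2 0.9 -0.5 0; -1 0.2 1 -0.5 0; -1 0.2 1 -0.5 0",
)

```text
time: 20.83
position: [0.5856, 0.1909, 0.1561]
tool_rot: [0.084, 0.996, 0.001, -0.001]
ft_force: [0.1, -0.5, 0.4]
grip_width: 0.0006
grip_force: 0.0
```

```bash
python3 - <<'E'
from g import *
here()
F,D=zip(*[robot.camera("top") for _ in range(8)]); S,E=zip(*[robot.camera("scene") for _ in range(8)])
F=np.mean(F,0);S=np.mean(S,0);D=np.median(D,0);E=np.median(E,0)
np.savez("avg2.npz",F=F,S=S,D=D,E=E)
k=lambda im,r,c,f:cv2.resize(im[r[0]:r[1],c[0]:c[1],::-1].clip(0,255).astype(np.uint8),None,fx=f,fy=f,interpolation=cv2.INTER_CUBIC)
a=k(F,(155,215),(255,305),8);b=k(S,(190,250),(200,285),5.0)
c=np.zeros((480,400+b.shape[1],3),np.uint8);c[:,:400]=a;c[:b.shape[0],400:]=b
print(c.shape);cv2.imwrite("pics/c9.png",c[:, :800])
X=xyz("scene",E).reshape(-1,3)
co,si=np.cos(DOCK[2]),np.sin(DOCK[2])
v=X[:,:2]-DOCK[:2];dx=co*v[:,0]+si*v[:,1];dy=-si*v[:,0]+co*v[:,1]
for nm,cy in(("white",-.065),("green",.065)):
    for ex in(-.03,-.015,0,.015,.03):
        m=(abs(dx-.035-ex)<.006)&(abs(dy-cy-.019)<.005); n=(abs(dx-.035-ex)<.006)&(abs(dy-cy)<.004)
        print(nm,ex,"stripe z",np.median(X[m,2]).round(4),m.sum(),"rib z",np.median(X[n,2]).round(4) if n.any() else None)
E
```

```text
t 20.83 pos [0.5856 0.1909 0.1561] yaw 2.974 q [ 0.13  0.6   1.52  0.    1.01 -1.27] F [ 0.1 -0.5  0.4] w 0.0006 gf 0.0
(480, 825, 3)
white -0.03 stripe z 0.0437 16 rib z 0.044
white -0.015 stripe z 0.0385 15 rib z 0.0516
white 0 stripe z 0.035 13 rib z 0.049
white 0.015 stripe z 0.0308 15 rib z 0.0402
white 0.03 stripe z 0.0204 15 rib z 0.0256
green -0.03 stripe z 0.3193 33 rib z 0.0386
green -0.015 stripe z 0.2728 67 rib z 0.0517
green 0 stripe z 0.3115 41 rib z 0.052
green 0.015 stripe z 0.0296 27 rib z 0.0484
green 0.03 stripe z 0.0257 13 rib z 0.027
```

View pics/c9.png

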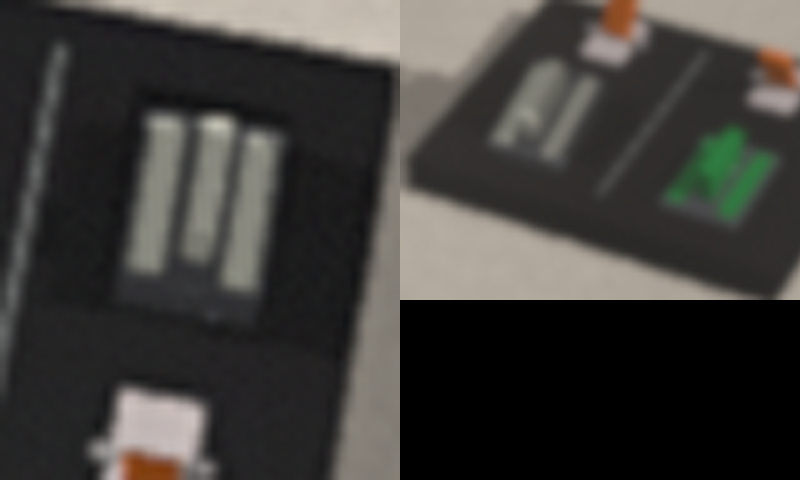

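The crops show the white cartridge nose-down: its far (+x) end is in the bay, while the near end at crop (185,315) rides on the rim, and a gap shows at the far end. It sits too far towards -x. I'll regrip it, drag it +x, then press the near end down.

```bash
python3 -c "
from g import *
here(); go(.594,-.0172,.12,-.1726); go(.594,-.0172,.05,-.1726)"
```

```text
t 21.63 pos [0.5865 0.1862 0.1578] yaw 2.969 q [ 0.13  0.6   1.53 -0.    1.01 -1.27] F [-0.1 -0.9 -0.2] w 0.0004 gf 0.0
to [ 0.594  -0.0172  0.12  ] shift [-0.2119 -0.9951  0.1891] turn -0.0 rows>= 5
to [ 0.594  -0.0172  0.05  ] shift [-0.2119 -0.9951  0.5391] turn -0.0 rows>= 6
```

Emit:
move_arm(
  motion="-0.3 -0.05 -0.15 0 0; -0.3 -0.1 -0.33 0.02 0; -0.3 -0.15 -0.52 0.05 0; -0.3 -0.19 -0.7 0.1 0; -0.3 -0.21 -0.88 0.15 0; -0.3 -0.21 -0.995 0.19 0; -0.3 -0.21 -0.995 0.25 0; -0.3 -0.21 -0.995 0.3 0; -0.3 -0.21 -0.995 0.3 0; -0.3 -0.21 -0.995 0.3 0",
)

```text
time: 22.47
position: [0.5931, -0.0155, 0.097]
tool_rot: [0.086, 0.996, 0.0, -0.001]
ft_force: [0.2, 0.1, -0.2]
grip_width: 0.0301
grip_force: 0.0
```

```bash
python3 -c "
from g import *
here(); go(.594,-.0172,.05,-.1726)"
```

```text
t 22.47 pos [ 0.5931 -0.0155  0.097 ] yaw 2.97 q [-0.21  0.66  1.62  0.    0.86 -1.61] F [ 0.2  0.1 -0.2] w 0.0301 gf 0.0
to [ 0.594  -0.0172  0.05  ] shift [-0.0063 -0.0075  0.2352] turn 0.0004 rows>= 2
```

Emit:
move_arm(
  motion="-0.3 -0.006 -0.007 0.08 0; -0.3 -0.006 -0.007 0.16 0; -0.3 -0.006 -0.007 0.235 0; -0.3 -0.006 -0.007 0.235 0; -1 -0.006 -0.007 0.235 0; -1 -0.006 -0.007 0.235 0; -1 -0.006 -0.007 0.235 0; -1 -0.006 -0.007 0.235 0; -1 -0.006 -0.007 0.235 0; -1 -0.006 -0.007 0.235 0",
  newtons=15,
)

```text
time: 23.3
position: [0.5954, -0.0185, 0.0519]
tool_rot: [0.086, 0.996, 0.0, 0.001]
ft_force: [1.0, 2.1, 4.5]
grip_width: 0.0118
grip_force: 15.0
```

Emit:
move_arm(
  motion="-1 -0.01 0 -0.01 0; -1 -0.02 0 -0.01 0; -1 -0.03 0 -0.01 0; -1 -0.03 0 -0.01 0",
)

```text
time: 23.63
position: [0.6008, -0.0199, 0.0524]
tool_rot: [0.086, 0.996, -0.0, 0.0]
ft_force: [0.6, -0.4, -2.7]
grip_width: 0.012
grip_force: 15.0
```

Emit:
move_arm(
  motion="-1 -0.01 0 0 0; -1 -0.02 0 0 0; -1 -0.02 0 0 0; -1 -0.02 0 0 0",
)

```text
time: 23.97
position: [0.6029, -0.0201, 0.0522]
tool_rot: [0.086, 0.996, 0.0, -0.002]
ft_force: [-3.0, 0.3, -1.3]
grip_width: 0.0116
grip_force: 15.0
```

Touched the far wall. Ease back 1 mm and press down.

Emit:
move_arm(
  motion="-1 0.005 0 0 0; -1 0.005 0 0.015 0; -1 0.005 0 0.03 0; -1 0.005 0 0.03 0; -1 0.005 0 0.03 0",
  newtons=8,
)

```text
time: 24.38
position: [0.604, -0.0202, 0.0473]
tool_rot: [0.086, 0.996, -0.0, 0.001]
ft_force: [-3.1, 0.9, 2.2]
grip_width: 0.0121
grip_force: 8.0
```

Emit:
move_arm(
  motion="-0.5 0 0 0 0; -0.5 0 0 0 0; -0.5 0 0 0 0; -0.5 0 0 -0.1 0; -0.5 0 0 -0.22 0; -0.8 0 0 -0.3 0; -1 0.07 0 -0.3 0; -1 0.13 0 -0.3 0; -1 0.13 0 -0.3 0; -1 0.13 0 -0.3 0; -1 0.13 0 -0.3 0",
)

```text
time: 25.3
position: [0.579, -0.016, 0.1068]
tool_rot: [0.086, 0.996, -0.0, 0.001]
ft_force: [0.6, -0.3, -0.4]
grip_width: 0.001
grip_force: 0.0
```

```bash
cat > chk.py <<'E'
from g import *
here(); go(.577,-.0145,.075,-.1726)
E=np.median([robot.camera("scene")[1] for _ in range(8)],0)
P=np.mean([robot.camera("scene")[0].astype(float) for _ in range(1)],0)
X=xyz("scene",E); V=P.min(-1); X=X.reshape(-1,3)
co,si=np.cos(DOCK[2]),np.sin(DOCK[2])
v=X[:,:2]-DOCK[:2];dx=co*v[:,0]+si*v[:,1]-.035;dy=-si*v[:,0]+co*v[:,1]
for nm,cy in(("white",-.065),("green",.065)):
    for lo,hi in((.012,.026),(-.026,-.012)):
        m=(abs(dx)<.036)&(dy-cy>lo)&(dy-cy<hi)&(X[:,2]<.07)&(X[:,2]>.0)
        a=np.polyfit(dx[m],X[m,2],1);print(nm,lo,"n",m.sum(),"slope",a[0].round(3),"z0",a[1].round(4))
    m=(abs(dx)<.03)&(abs(dy-cy)<.008)&(X[:,2]>.042)&(X[:,2]<.07)
    if m.sum()>5: print("   rib n",m.sum(),"slope",np.polyfit(dx[m],X[m,2],1).round(4),"ctr",dx[m].mean().round(4),(dy[m]-cy).mean().round(4))
E
python3 chk.py
```

```text
t 25.3 pos [ 0.579  -0.016   0.1068] yaw 2.969 q [-0.22  0.63  1.66 -0.    0.85 -1.62] F [ 0.6 -0.3 -0.4] w 0.001 gf 0.0
to [ 0.577  -0.0145  0.075 ] shift [0.0115 0.0057 0.159 ] turn -0.0 rows>= 1
white 0.012 n 77 slope -0.006 z0 0.0259
white -0.026 n 36 slope -0.029 z0 0.0279
   rib n 48 slope [-0.0554  0.0493] ctr 0.0017 -0.0007
green 0.012 n 65 slope 0.002 z0 0.0275
green -0.026 n 47 slope -0.004 z0 0.0277
   rib n 53 slope [-0.05    0.0495] ctr 0.0041 -0.0
```

The depth data now shows white level and flush like green. Next, a firm press on the rib centre.

Emit:
move_arm(
  motion="-1 -0.06 0 0 0; -1 -0.06 0 0.08 0; -1 -0.06 0 0.16 0; -1 -0.06 0 0.2 0; -1 -0.06 0 0.22 0; -1 -0.06 0 0.23 0; -1 -0.06 0 0.23 0; -1 -0.06 0 0.23 0",
)

```text
time: 26.42
position: [0.5901, -0.0178, 0.0613]
tool_rot: [0.086, 0.996, -0.0, 0.001]
ft_force: [-0.3, 0.6, 0.1]
grip_width: 0.0009
grip_force: 0.0
```

Emit:
move_arm(
  motion="-1 0 0 0.006 0; -1 0 0 0.012 0; -1 0 0 0.012 0; -1 0 0 0.012 0",
)

```text
time: 26.75
position: [0.5904, -0.0179, 0.0604]
tool_rot: [0.086, 0.996, -0.0, 0.001]
ft_force: [-2.6, -0.5, 9.9]
grip_width: 0.0005
grip_force: 4.9
```

Contact at 0.0604, exactly the flush height. Press harder, then back off.

Emit:
move_arm(
  motion="-1 0 0 0.005 0; -1 0 0 0.01 0; -1 0 0 0.01 0; -1 0 0 0.01 0; -1 0 0 0.01 0",
)

```text
time: 27.17
position: [0.5904, -0.0179, 0.0603]
tool_rot: [0.086, 0.996, -0.0, 0.001]
ft_force: [-5.0, 0.8, 21.2]
grip_width: 0.0003
grip_force: 10.7
```

Emit:
move_arm(
  motion="-1 0 0 -0.05 0; -1 0 0 -0.2 0; -1 0 0 -0.35 0; -1 0.2 0 -0.35 0; -1 0.4 0 -0.35 0; -1 0.6 0 -0.35 0; -1 0.78 0 -0.35 0; -1 0.8 0 -0.35 0; -1 0.8 0 -0.35 0; -1 0.8 0 -0.35 0",
)

```text
time: 28.0
position: [0.4336, 0.0093, 0.127]
tool_rot: [0.086, 0.996, -0.0, 0.002]
ft_force: [0.5, -1.2, -0.4]
grip_width: 0.0002
grip_force: 0.0
```

```bash
python3 chk.py; python3 -c "
from g import *
go(*dk(-.125,-.065),.12,DOCK[2]);go(*dk(-.125,-.065),.063,DOCK[2])"
```

```text
t 28.0 pos [0.4336 0.0093 0.127 ] yaw 2.969 q [-0.24  0.46  2.   -0.    0.68 -1.64] F [ 0.5 -1.2 -0.4] w 0.0002 gf 0.0
to [ 0.577  -0.0145  0.075 ] shift [-0.7257  0.0058  0.2623] turn -0.0 rows>= 4
white 0.012 n 78 slope -0.008 z0 0.0261
white -0.026 n 34 slope -0.01 z0 0.0277
   rib n 48 slope [-0.0438  0.0492] ctr 0.0017 -0.0004
green 0.012 n 69 slope -0.009 z0 0.0272
green -0.026 n 44 slope -0.001 z0 0.0277
   rib n 54 slope [-0.0514  0.0493] ctr 0.004 0.0
to [0.4307 0.0114 0.12  ] shift [0.0097 0.007  0.0311] turn -0.0002 rows>= 1
to [0.4307 0.0114 0.063 ] shift [0.0098 0.007  0.3161] turn -0.0002 rows>= 2
```

Emit:
move_arm(
  motion="-1 0.01 0.007 0.1 0; -1 0.01 0.007 0.22 0; -1 0.01 0.007 0.316 0; -1 0.01 0.007 0.316 0; -1 0.01 0.007 0.316 0",
)

```text
time: 28.87
position: [0.4297, 0.0116, 0.0625]
tool_rot: [0.086, 0.996, 0.0, -0.001]
ft_force: [0.1, 0.1, 0.1]
grip_width: 0.0007
grip_force: 0.0
```

Emit:
move_arm(
  motion="-1 -0.05 0 0 0; -1 -0.1 0 0 0; -1 -0.15 0 0 0; -1 -0.2 0 0 0; -1 -0.23 0 0 0; -1 -0.25 0 0 0; -1 -0.25 0 0 0; -1 -0.25 0 0 0",
)

```text
time: 29.53
position: [0.4808, 0.0026, 0.0633]
tool_rot: [0.086, 0.996, -0.0, 0.001]
ft_force: [0.1, -0.2, -0.2]
grip_width: 0.0005
grip_force: 0.1
```

```bash
python3 -c "
from g import *
here(); go(*dk(-.070,-.065),.063,DOCK[2])"
```

```text
t 29.53 pos [0.4808 0.0026 0.0633] yaw 2.969 q [-0.23  0.63  1.93  0.    0.58 -1.63] F [ 0.1 -0.2 -0.2] w 0.0005 gf 0.1
to [0.4849 0.0019 0.063 ] shift [-0.0209  0.0002  0.0014] turn -0.0002 rows>= 1
```

Emit:
move_arm(
  motion="-1 -0.015 0 0 0; -1 -0.02 0 0 0; -1 -0.02 0 0 0",
)

```text
time: 29.78
position: [0.4817, 0.0025, 0.0629]
tool_rot: [0.086, 0.996, 0.0, -0.002]
ft_force: [-4.2, 0.7, 2.1]
grip_width: 0.0003
grip_force: 2.6
```

Emit:
move_arm(
  motion="-1 -0.012 0 0 0; -1 -0.012 0 0 0; -1 -0.012 0 0 0",
)

```text
time: 30.03
position: [0.4819, 0.0025, 0.0628]
tool_rot: [0.086, 0.996, 0.0, -0.004]
ft_force: [-7.9, 0.1, 4.4]
grip_width: 0.0004
grip_force: 4.5
```

Emit:
move_arm(
  motion="-1 -0.01 0 0 0; -1 -0.01 0 0 0; -1 -0.01 0 0 0",
)

```text
time: 30.28
position: [0.4821, 0.0025, 0.0627]
tool_rot: [0.086, 0.996, 0.001, -0.006]
ft_force: [-10.0, -0.5, 7.0]
grip_width: 0.0005
grip_force: 6.0
```

The switch is at its on-stop. Retreat and check the final state numerically.

Emit:
move_arm(
  motion="-1 0.08 0 0 0; -1 0.2 0 0 0; -1 0.25 0 -0.2 0; -1 0.25 0 -0.4 0; -1 0.25 0.1 -0.6 0; -1 0.25 0.25 -0.6 0; -1 0.25 0.45 -0.6 0; -1 0.25 0.65 -0.6 0; -1 0.25 0.85 -0.6 0; -1 0.25 0.85 -0.6 0; -1 0.25 0.85 -0.6 0; -1 0.25 0.85 -0.6 0",
)

```text
time: 31.28
position: [0.4683, 0.1776, 0.1832]
tool_rot: [0.086, 0.996, 0.0, 0.001]
ft_force: [0.2, 0.5, -1.3]
grip_width: 0.0003
grip_force: 0.0
```

```bash
python3 chk.py; python3 - <<'E'
from g import *
for n in("scene",):
    P=np.mean([robot.camera(n)[0].astype(float) for _ in range(6)],0).astype(np.uint8); P0=np.load("scene0.npz")["p"]
    for nm,p in(("start",P0),("now",P)):
        hsv=cv2.cvtColor(p,cv2.COLOR_RGB2HSV).astype(int);m=(hsv[...,1]>120)&(abs(hsv[...,0]-13)<6)&(hsv[...,2]>110)
        for k,y in(("R",-.065),("L",.065)):
            u,v=proj(n,np.array([dk(-.07,y)+(.055,)]))[0].astype(int); M=np.zeros_like(m);M[v-12:v+12,u-12:u+12]=m[v-12:v+12,u-12:u+12]
            b,a=np.nonzero(M);print(nm,k,len(a),a.mean()-u,b.mean()-v)
    hsv=cv2.cvtColor(P,cv2.COLOR_RGB2HSV).astype(int)
    d=np.abs(P.astype(int)-P0).max(-1)>60; c=cv2.connectedComponentsWithStats(d.astype(np.uint8))[2]; print(c[1:][c[1:,4]>25])
E
```

```text
t 31.28 pos [0.4683 0.1776 0.1832] yaw 2.97 q [ 0.14  0.43  1.79 -0.    0.92 -1.26] F [ 0.2  0.5 -1.3] w 0.0003 gf 0.0
to [ 0.577  -0.0145  0.075 ] shift [-0.6985 -0.8536  0.5421] turn 0.0003 rows>= 6
white 0.012 n 79 slope -0.009 z0 0.0262
white -0.026 n 36 slope -0.019 z0 0.0275
   rib n 47 slope [-0.0145  0.0491] ctr 0.0012 -0.0005
green 0.012 n 64 slope -0.002 z0 0.0274
green -0.026 n 42 slope 0.001 z0 0.0277
   rib n 54 slope [-0.0322  0.0492] ctr 0.0036 0.0002
start R 21 -0.8571428571428612 2.190476190476204
start L 22 -0.45454545454543904 2.4545454545454675
now R 21 -1.0476190476190368 2.142857142857139
now L 22 -0.36363636363637397 2.636363636363626
[[ 286    0   25   50  797]
 [ 350    0   18   27  219]
 [ 394    0   22   17  132]
 [ 415   12   46   64 1210]
 [ 317   15    4   15   36]
 [ 288   39   57   58 1066]
 [ 287   52   26   15  285]
 [ 281   55    6    6   28]
 [ 405   94   16    7   74]
 [ 282   97   45   72 1160]
 [ 402  103   12   26  105]
 [ 436  108   21   15  163]
 [ 141  176    9   10   48]
 [ 219  205   20   17  174]
 [ 321  206   24   18  204]]
```

Both switches match their starting (on) appearance and white is flush. Outside the arm, the picture has changed only at the tray, the bay and white's old spot. Handing in.

```bash
python3 -c "
from rig import robot
print(robot.hand_in())"
```

```text
the job is handed in; nothing more can be done
None
```

The job is handed in with no verdict returned: red lies flat in the tray, white is pressed flush into the freed right bay (it tilted on the first try and was reseated), both switches are on, and green and the bystanders showed no sign of being moved; I viewed 11 pictures, one over the limit of 10.

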